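Stack a fan module and hold the curing lamp's shutter open

TASK

Stack the fan module squarely between the four pins of the nest in front of the curing lamp: first the black housing, then the orange spacer ring, then the aluminium top disc, letting go of each. Then lift the lamp's yellow shutter by its bar handle to 40 degrees open (give or take 5) and hold it there with the gripper, because it falls shut by itself: finish while still holding it, with nothing else propping it. Leave everything else on the bench where it is.

Things in the scene. Friction and masses are not known exactly. Their poses are not given: they have to be found in the camera images.
- housing: Fan housing: solid black disc, 56 mm diameter, 24 mm tall, 84 to 156 g, lying flat on the table, small brass contact on its side. Origin: centre of its underside, z up. Goes into the nest first; may be gripped across its diameter in any direction.
- spacer: Spacer: orange plastic ring, 56 mm outside and 36 mm inside diameter, 14 mm tall, 45 g, lying flat on the table. Origin: centre of its underside. Goes on the housing.
- top_disc: Top disc: solid aluminium disc, 56 mm diameter, 12 mm thick, 70 g, with a blue dot on top, lying flat on the table. Origin: centre of its underside. Goes on the spacer.
- nest_seat (a point): Centre of the nest's floor, 10 mm above the table (blue round mark): where the centre of the housing's underside belongs. Stacked, the undersides of housing, spacer and top disc lie 0, 24 and 38 mm above this point; the stack is 50 mm tall. Its x and y axes are those of the nest.
- nest: Fixed aluminium plate, 90 x 90 x 10 mm, origin at its underside's centre, with four steel pins at (+-24.4, +-24.4) mm along its x, y. Pins: 9 mm diameter, straight to 52 mm above the plate, tapering to 4 mm at 60 mm. They leave 2 mm play around a 56 mm part, and 40 mm gaps between neighbours through which fingers reach it: close along the nest's x or y axis.
- shutter_hinge (a point): Fixed point, middle of the shutter's hinge line, 70.5 mm above the table at the far top edge of the curing lamp: a fixed grey box, 150 x 150 mm, 70 mm tall, reaching 150 mm from here along the point's -x axis. Hinge line along the point's y axis; point x points away from the robot. The nest stands 0.20 to 0.23 m from here on the -x side.
- shutter_handle (a point): Middle of the shutter's dark steel bar handle, moving with the shutter: a round bar 11 mm thick and 100 mm long, parallel to the hinge line, 35 mm off the shutter's top face. When shut it is 120 mm from the hinge towards the robot (point -x) and 41 mm higher than it; it swings on a circle about the hinge line.
- shutter_panel: The shutter: yellow plate, 150 x 150 x 6 mm, with a mirror underside and the bar handle, 280 g, lying on the lamp. Origin: on the hinge line. Its -x axis points from the hinge to its free edge, z out of its top face.
- shutter (a joint): Angle of the shutter in rad: 0 shut (flat on the lamp), growing as the free edge nearest the robot swings up and away from the robot; 0.698 is 40 degrees; stop at 1.2. No catch and hardly any friction: it falls shut when let go; about 2 N upward at the handle lifts it.
- spray_bottle: Bystander, to be left alone: white spray bottle, 48 mm diameter, 130 mm tall. Origin: centre of its underside.
- flux_tub: Bystander, to be left alone: white and blue screw-top tub, 64 mm diameter, 55 mm tall. Origin: centre of its underside.
- brush: Bystander, to be left alone: brush with a green handle. Origin: centre of its underside.
- screwdriver: Bystander, to be left alone: screwdriver with a red handle. Origin: centre of its underside.
- tape_roll: Bystander, to be left alone: yellow tape roll, 70 mm diameter, 18 mm tall, lying flat. Origin: centre of its underside.
- screw_tray: Bystander, to be left alone: blue divided tray, 100 x 140 x 22 mm. Origin: centre of its underside.
- heatsink: Bystander, to be left alone: copper and aluminium finned heatsink, 60 x 40 x 23 mm. Origin: centre of its underside.
Things that resemble listed ones, but are neither listed nor needed, are in the scene too. Leave any turquoise look-alike of the housing alone. What is shaped like the nest but brown is not meant.

How it is judged:
By the outcome, as a careful person would: the job done as asked, in the order asked, and still so for the second after the job is handed in, while the arm keeps its last pose, push and grip.
It also fails if it takes over 70 s, if anything falls off the work surface, if the arm or the gripper's body presses on something with over 40 N, if the wrist force passes 120 N, or if a joint passes its speed limit or range.

ROBOT

A 6-joint arm with a two-finger parallel gripper is mounted at the origin on the work surface. World frame = base frame: x ahead of the robot, y to its left, z up, the work surface at z = 0. Lengths are in m, angles in rad, forces in N, time in s.
With the tool pointing down it reaches from about 0.3 to 0.875 m from the base axis. Payload 6.4 kg.
Tool frame: the origin (TCP) lies between the finger pads; the fingertips stand ctrl.tip_extent ahead of it and the grasp point (between the pads) is the TCP (ctrl.tip_extent is the distance from the TCP to the fingertips, in m); z points along the fingers, y is the line along which they close (so a half turn about z gives the same grasp; the last joint's range is limited). The gripper opens to 85 mm and grips with 20 to 120 N. Pads are 22 mm wide; open, the fingers measure 114 mm over their backs; the gripper's body (76 mm by 85 mm) begins 54 mm behind the grasp point. The pads swing forward as they close: fully open they stand 13 mm farther back than shut.
Start: joints at [-1.48, 0.181, 1.607, -0, 1.354, -0.206], TCP at [0.168, -0.55, 0.25] pointing down, gripper open.
Joint ranges: [-2.99, 2.99], [-0.89, 2.07], [0.3, 2.58], [-1.14, 4.28], [0, 2.63], [-3.12, 3.12]. Speed limits (rad/s): [2.57, 2.57, 3.01, 3.14, 3.14, 3.14].

INTERFACE

Orientations are given as a unit quaternion [w, x, y, z].
In Python, from bench import ctrl gives the robot as it stands.
- The arm moves only by the tool send_rows, never from a script. Its arguments are lists of equal length, an entry for each row: "dr": the turn, a rotation vector about the tool's x, y, z in units of 6 degrees (1.0 is 6 degrees), a list of three; "xyz": the shift along the tool's x, y, z in cm, a list of three; "jaw": the opening in per cent of the stroke, from 0 (shut) to 100 (fully open). In form: {"dr": [[wx, wy, wz], ...], "xyz": [[dx, dy, dz], ...], "jaw": [jaw, ...]}. A call has exactly 8 rows; each row is the pose to reach, as a shift and turn from the pose commanded when the call began, along the tool's axes at that moment; what a row does not reach only later rows make up. A row lasts 1/8 s, in which the tool goes at most 62.5 mm and 10.7 degrees, less where a joint would pass 70% of its speed; a pose out of reach is approached as far as the arm can. A call with a gripper value outside its range is refused whole. The fingers move at their own pace and stop on an object; the grip force is fixed at half the most. Time passes only in rows, so rows that repeat a pose let the fingers close, or fill a call up. It gives the time, the measured TCP pose, the force, the opening and the grip force at its end, in the units of the state.
- ctrl.get_obs(): the state, without advancing time (a new reading comes with each control period).
- ctrl.camera(name): name is "scene" or "top" or "wrist"; returns the picture (384x512x3 uint8, red, green, blue); there is no depth.
- ctrl.calibration(name): a dict with "camera_matrix" (3x3 intrinsics, pixels), "world_from_camera" (4x4, takes a point from camera to world coordinates). Camera axes: x right, y up, looking along -z (the intrinsics and any distortion apply to the point x, -y, -z); pixel columns grow to the right and rows downward; lengths in m; the calibration is good to about 2 mm. A picture is of the moment at which its call begins: read the wrist's pose just before it. calibration takes no time and is no camera call; for the wrist camera it gives the pose at the moment of the call.
- ctrl.hand_in(): hands the job in; it is judged then, once.
The state is a dict: "time_s": time; "q": joint angles; "dq": joint speeds; "joint_efforts": joint torques, N m; "eef_pos": TCP position; "eef_rot": TCP orientation; "wrist_force": force on the tool from outside, world axes, zero at the start; "torque": the same for the moment, N m; "opening": opening from 0.0 (shut) to 1.0 (fully open); "grasp_force": force on a finger pad.
Only numpy, scipy, OpenCV 4.12 (cv2) and the standard library are available. Lean on these libraries where they do the work, as an engineer would, in place of code of your own. Each camera call takes 0.05 s, during which the arm holds its last target. There are 200 camera calls.

## Working session

There is one attempt and no reset: what is moved stays moved. The work goes in short steps, Python scripts to look and compute and a tool call to move; the robot and the scene stay as the last step left them, time stands still between calls to the robot, and variables do not carry over. Pictures are saved under pics/ and viewed, at most 10 in all, crops included, and the job is handed in when it is done.

Besides the shell and the picture viewer there is one more tool, called after ">>>" as name(argument=value, ...), one argument or row to a line, values as JSON. send_rows: Moves the arm, as the interface text tells. Its arguments: {"type":"object","properties":{"dr":{"type":"array","items":{"type":"array","items":{"type":"number"}}},"xyz":{"type":"array","items":{"type":"array","items":{"type":"number"}}},"jaw":{"type":"array","items":{"type":"number"}}},"required":["dr","xyz","jaw"]}

```bash
mkdir -p pics; ls
python3 - <<'E'
from bench import ctrl
import cv2,numpy as np
np.set_printoptions(precision=4,suppress=True)
o=ctrl.get_obs();print(o,ctrl.tip_extent)
for n in("top","scene"):
    c=ctrl.calibration(n);print(n,c)
    im=ctrl.camera(n);cv2.imwrite(f"pics/{n}0.png",im[:,:,::-1])
E
```

```text
pics
{'time_s': 0.0, 'q': array([-1.4803,  0.1815,  1.608 ,  0.    ,  1.3538, -0.2063]), 'dq': array([ 0.0008,  0.0003,  0.0001,  0.0002,  0.0016, -0.0009]), 'joint_efforts': array([ -0.0021, -44.488 , -35.1336,  -0.0004,   0.0091,   0.    ]), 'eef_pos': array([ 0.1681, -0.5493,  0.2494]), 'eef_rot': array([-0.0009,  0.989 ,  0.1478,  0.0001]), 'wrist_force': array([0.0773, 0.3292, 0.1315]), 'torque': array([-0.0036, -0.0006,  0.0033]), 'grasp_force': 0.0, 'opening': 0.9992747464209887} 0.019
top {'camera_matrix': array([[498.4045,   0.    , 248.7132],
       [  0.    , 498.4045, 191.0137],
       [  0.    ,   0.    ,   1.    ]]), 'world_from_camera': array([[-0.0128,  0.9893, -0.1452,  0.2958],
       [-0.9999, -0.0139, -0.0068, -0.0036],
       [-0.0087,  0.1451,  0.9894,  1.5634],
       [ 0.    ,  0.    ,  0.    ,  1.    ]])}
scene {'camera_matrix': array([[458.0445,   0.    , 257.0107],
       [  0.    , 458.0445, 188.7348],
       [  0.    ,   0.    ,   1.    ]]), 'world_from_camera': array([[-0.6432, -0.6157,  0.4552,  1.1283],
       [ 0.7657, -0.5137,  0.3871,  0.5429],
       [-0.0045,  0.5975,  0.8018,  1.2081],
       [ 0.    ,  0.    ,  0.    ,  1.    ]])}
```

Run:
```python
import cv2
a=cv2.imread("pics/top0.png");cv2.imwrite("pics/top0b.png",cv2.resize(a,(800,600),interpolation=cv2.INTER_CUBIC))
```

```text
(no output)
```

View pics/top0b.png

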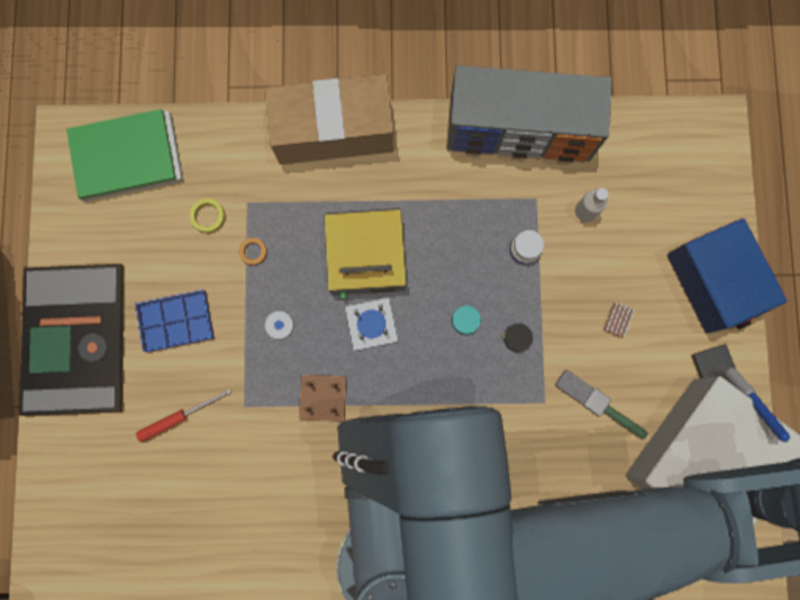

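View pics/scene0.png

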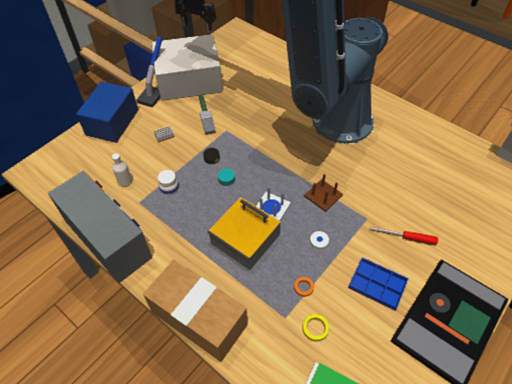

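Top view (800x600 scale): the housing is the black disc at (518,337), and its turquoise look-alike is at (466,320). The nest is the white/aluminium plate with a blue mark at (371,323), directly in front of the lamp; the brown one at (323,397) is not meant. The orange ring at (253,251) is the spacer (the yellow one at (207,215) is the tape roll). The disc with a blue dot at (279,325) is the top disc. I'll measure these and check one crop.

```bash
cat > h.py <<'E'
import numpy as np,cv2
from bench import ctrl
from scipy.spatial.transform import Rotation as R
np.set_printoptions(precision=4,suppress=True)
def ray(c,uv,z):
    K,T=c["camera_matrix"],c["world_from_camera"]
    d=np.linalg.inv(K)@[uv[0],uv[1],1]; d=T[:3,:3]@(d*[1,-1,-1]); p=T[:3,3]
    return p+d*(z-p[2])/d[2]
def proj(c,P):
    T=c["world_from_camera"];q=T[:3,:3].T@(np.asarray(P)-T[:3,3]);q=q*[1,-1,-1]
    return (c["camera_matrix"]@q)[:2]/q[2]
def rot(o): return R.from_quat(np.roll(o["eef_rot"],-1))
def go(target,yaw=None,o=None,pitch=None):
    """shift (cm) in tool axes and turn (6deg units) to tool down, closing axis (tool y) at world yaw"""
    o=o or ctrl.get_obs(); r=rot(o)
    s=r.inv().apply(np.asarray(target)-o["eef_pos"])*100
    out=[s]
    if yaw is not None:
        best=None
        for k in(-1,0,1,2):
            y=np.array([np.cos(yaw+k*np.pi),np.sin(yaw+k*np.pi),0]);z=np.array([0,0,-1.]);x=np.cross(y,z)
            v=(r.inv()*R.from_matrix(np.c_[x,y,z])).as_rotvec()
            if best is None or np.linalg.norm(v)<np.linalg.norm(best): best=v
        out.append(np.degrees(best)/6)
    return out
def mask(im,lo,hi):
    return cv2.inRange(cv2.cvtColor(im,cv2.COLOR_RGB2HSV),np.array(lo),np.array(hi))
E
python3 - <<'E'
from h import *
im=cv2.imread("pics/top0.png")[:,:,::-1].copy();c=ctrl.calibration("top")
def blob(lo,hi,x,y,w=22):
    x,y=int(x*.64),int(y*.64);m=mask(im,lo,hi);k=np.zeros_like(m);k[y-w:y+w,x-w:x+w]=m[y-w:y+w,x-w:x+w]
    cn=max(cv2.findContours(k,cv2.RETR_EXTERNAL,cv2.CHAIN_APPROX_NONE)[0],key=cv2.contourArea)
    return cv2.minAreaRect(cn),cn
for n,lo,hi,x,y,z in [("housing",(0,0,0),(180,255,60),518,337,.018),("spacer",(5,130,100),(20,255,255),253,251,.009),("disc",(0,0,140),(180,80,255),279,325,.01),("nest",(0,0,130),(180,90,255),371,323,.01),("bluemark",(100,120,60),(125,255,255),371,323,.01)]:
    r,cn=blob(lo,hi,x,y); p=ray(c,r[0],z); print(n,r,p, r[1][0]*p[0]*0+np.array(r[1])/498*(1.56-z)*1.0)
r,cn=blob((22,100,80),(35,255,255),365,250,40)
b=cv2.boxPoints(r);print("shutter",r,[ray(c,q,.0735)[:2] for q in b])
big=cv2.resize(im[150:290,140:370],(800,487),interpolation=cv2.INTER_CUBIC);cv2.imwrite("pics/crop1.png",big[:,:,::-1])
E
```

```text
housing ((326.25, 221.25), (10.60660171508789, 2.8284268379211426), 45.0) [ 0.4245 -0.2323  0.018 ] [0.0328 0.0088]
spacer ((161.5, 160.5), (15.0, 17.0), 90.0) [0.6262 0.2836 0.009 ] [0.0467 0.0529]
disc ((177.5, 207.5), (17.0, 17.0), 90.0) [0.4747 0.2312 0.01  ] [0.0529 0.0529]
nest ((237.45008850097656, 206.76040649414062), (29.328622817993164, 29.45099449157715), 78.2317123413086) [0.4745 0.043  0.01  ] [0.0913 0.0917]
bluemark ((237.0, 207.0), (16.0, 16.0), 90.0) [0.4737 0.0444 0.01  ] [0.0498 0.0498]
shutter ((233.22348022460938, 159.35179138183594), (48.625389099121094, 49.6231803894043), 86.18592071533203) [array([0.6849, 0.1331]), array([ 0.693 , -0.0192]), array([ 0.5418, -0.0267]), array([0.5338, 0.1234])]
```

View pics/crop1.png

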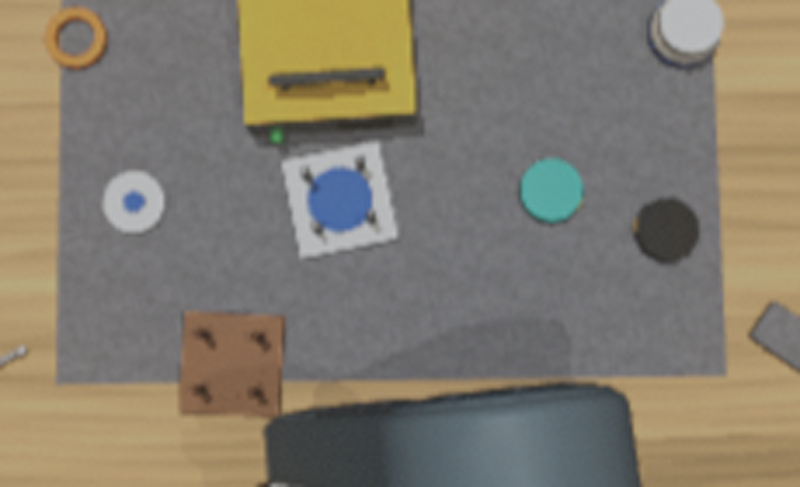

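Run:
```python
from h import *
c=ctrl.calibration("top")
H=ray(c,(331.8,216.1),.022);print("housing",H)
bp=cv2.boxPoints(((237.45,206.76),(29.3,29.45),78.23));w=[ray(c,q,.01)[:2] for q in bp];print(w)
e=w[1]-w[0];yaw=(np.arctan2(e[1],e[0])+np.pi/4)%(np.pi/2)-np.pi/4;print("nestyaw",np.degrees(yaw))
o=ctrl.get_obs();w=ctrl.calibration("wrist");r=rot(o)
print(r.as_matrix(),r.inv().apply(w["world_from_camera"][:3,3]-o["eef_pos"]),r.inv().as_matrix()@w["world_from_camera"][:3,:3])
print(go([H[0],H[1],.2],yaw+np.pi/2,o),go([H[0],H[1],.2],yaw,o))
```

```text
housing [ 0.4399 -0.2494  0.022 ]
[array([0.5111, 0.0975]), array([0.529 , 0.0065]), array([ 0.4381, -0.011 ]), array([0.4205, 0.0792])]
nestyaw 11.094893810027514
[[ 0.9563  0.2925 -0.0002]
 [ 0.2925 -0.9563  0.0016]
 [ 0.0003 -0.0016 -1.    ]] [ 0.0707  0.0006 -0.1238] [[-0.0011  0.9612  0.276 ]
 [ 1.      0.001   0.0004]
 [ 0.0001  0.276  -0.9612]]
[array([ 34.7614, -20.7242,   4.9902]), array([-0.0156, -0.0022,  0.9851])] [array([ 34.7614, -20.7242,   4.9902]), array([ -0.0104,  -0.0138, -14.0149])]
```

>>> send_rows(
  dr=[
    [0, 0, 0.2],
    [0, 0, 0.4],
    [0, 0, 0.6],
    [0, 0, 0.8],
    [0, 0, 1],
    [0, 0, 1],
    [0, 0, 1],
    [0, 0, 1],
  ],
  xyz=[
    [5, -3, 0.7],
    [10, -6, 1.4],
    [15, -9, 2.1],
    [20, -12, 2.8],
    [25, -15, 3.5],
    [30, -18, 4.3],
    [34.8, -20.7, 5],
    [34.8, -20.7, 5],
  ],
  jaw=[100, 100, 100, 100, 100, 100, 100, 100],
)

```text
time_s: 1.1
eef_pos: [0.4418, -0.2466, 0.1993]
eef_rot: [-0.001, 0.995, 0.099, -0.0]
wrist_force: [0.5, -0.5, 0.0]
opening: 1.0
grasp_force: 0.0
```

```bash
cat >> h.py <<'E'
def find(im,c,lo,hi,z,guess,rad=60):
    u=proj(c,[guess[0],guess[1],z]);m=mask(im,lo,hi);k=np.zeros_like(m);cv2.circle(k,(int(u[0]),int(u[1])),rad,255,-1);m&=k
    m=cv2.morphologyEx(m,cv2.MORPH_CLOSE,np.ones((5,5)))
    cn=max(cv2.findContours(m,cv2.RETR_EXTERNAL,cv2.CHAIN_APPROX_NONE)[0],key=cv2.contourArea)
    P=np.array([ray(c,p[0],z)[:2] for p in cv2.convexHull(cn)])
    (x,y),rr=cv2.minEnclosingCircle(P.astype(np.float32)*1000)
    e=cv2.fitEllipse(P.astype(np.float32)*1000)
    return np.array([x,y])/1000,rr*2,e,proj(c,[x/1000,y/1000,z])
E
python3 - <<'E'
from h import *
o=ctrl.get_obs();c=ctrl.calibration("wrist");im=ctrl.camera("wrist");cv2.imwrite("pics/w1.png",im[:,:,::-1])
print(o["time_s"],o["eef_pos"])
H=np.array([.44,-.2494])
for v in(45,60,75):print(find(im,c,(0,0,0),(180,255,v),.024,H,90))
print(cv2.cvtColor(im,cv2.COLOR_RGB2HSV)[tuple(proj(c,[*H,.024]).astype(int)[::-1])])
E
```

```text
1.1 [ 0.4418 -0.2466  0.1993]Traceback (most recent call last):
  File "<stdin>", line 5, in <module>
  File "h.py", line 34, in find
    e=cv2.fitEllipse(P.astype(np.float32)*1000)
cv2.error: OpenCV(4.12.0) /io/opencv/modules/imgproc/src/shapedescr.cpp:361: error: (-201:Incorrect size of input array) There should be at least 5 points to fit the ellipse in function 'fitEllipseNoDirect'
```

View pics/w1.png

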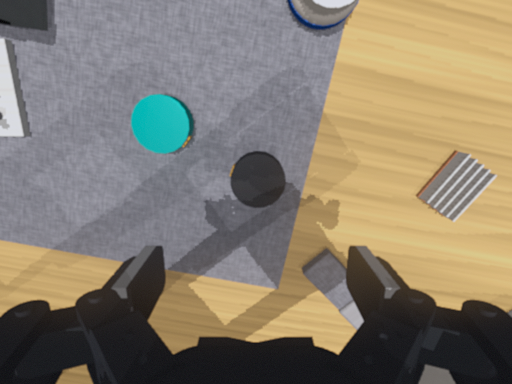

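The black housing is at (258,180), alone between the fingers' approach; the turquoise look-alike is at (161,124), well clear.

Run:
```python
from h import *
im=cv2.imread("pics/w1.png")[:,:,::-1].copy();c=ctrl.calibration("wrist");print(im[180,258],im[165,270],im[200,240],im[215,225])
for v in(50,60,70):
  for z in (.024,):print(v,find(im,c,(0,0,0),(180,255,v),z,[.4418,-.2466],60))
print(ray(c,(258,180),.024), proj(c,[.4418,-.2466,.024]))
```

```text
[56 55 55] [57 55 58] [59 58 62] [ 99  99 106]
50 (array([ 0.4265, -0.2583]), 39.94563674926758, ((425.37176513671875, -259.6295166015625), (15.845224380493164, 39.00706481933594), 30.055370330810547), array([261.9091, 196.0239]))
60 (array([ 0.4425, -0.251 ]), 56.80715560913086, ((442.08087158203125, -250.77206420898438), (51.98600387573242, 57.37727737426758), 108.30562591552734), array([257.9622, 179.6416]))
70 (array([ 0.4423, -0.2509]), 57.62446975708008, ((442.0250244140625, -250.92230224609375), (53.71392059326172, 57.72418975830078), 109.67776489257812), array([257.8273, 179.7549]))
[ 0.4421 -0.2511  0.024 ] [253.5243 179.433 ]
```

>>> send_rows(
  dr=[
    [0, 0, 0],
    [0, 0, 0],
    [0, 0, 0],
    [0, 0, 0],
    [0, 0, 0],
    [0, 0, 0],
    [0, 0, 0],
    [0, 0, 0],
  ],
  xyz=[
    [-0.1, 0.43, 5],
    [-0.1, 0.43, 10],
    [-0.1, 0.43, 14],
    [-0.1, 0.43, 16],
    [-0.1, 0.43, 17],
    [-0.1, 0.43, 17.4],
    [-0.1, 0.43, 17.7],
    [-0.1, 0.43, 17.7],
  ],
  jaw=[85, 85, 85, 85, 85, 85, 85, 85],
)

```text
time_s: 2.15
eef_pos: [0.4406, -0.255, 0.0239]
eef_rot: [0.0, 0.995, 0.096, 0.0]
wrist_force: [-0.2, -0.2, 0.5]
opening: 0.851
grasp_force: 0.0
```

>>> send_rows(
  dr=[
    [0, 0, 0],
    [0, 0, 0],
    [0, 0, 0],
    [0, 0, 0],
    [0, 0, 0],
    [0, 0, 0],
    [0, 0, 0],
    [0, 0, 0],
  ],
  xyz=[
    [0, 0, 0],
    [0, 0, 0],
    [0, 0, 0],
    [0, 0, 0],
    [0, 0, 0],
    [0, 0, 0],
    [0, 0, 0],
    [0, 0, 0],
  ],
  jaw=[70, 60, 50, 50, 50, 50, 50, 50],
)

```text
time_s: 3.15
eef_pos: [0.4406, -0.2545, 0.0243]
eef_rot: [0.0, 0.995, 0.096, 0.0]
wrist_force: [-1.7, 2.7, 9.3]
opening: 0.634
grasp_force: 62.0
```

Run:
```python
from h import *
print(go([.4745,.0435,.135],np.radians(101.1)))
```

```text
[array([  9.0308, -28.6014, -11.0718]), array([ 0.0025, -0.0029, -0.0128])]
```

>>> send_rows(
  dr=[
    [0, 0, 0],
    [0, 0, 0],
    [0, 0, 0],
    [0, 0, 0],
    [0, 0, 0],
    [0, 0, 0],
    [0, 0, 0],
    [0, 0, 0],
  ],
  xyz=[
    [0, 0, -4],
    [0.5, -2, -9.5],
    [2, -7, -11],
    [4, -13, -11],
    [6, -19, -11],
    [8, -25, -11],
    [9, -28.6, -11],
    [9, -28.6, -11],
  ],
  jaw=[50, 50, 50, 50, 50, 50, 50, 50],
)

```text
time_s: 4.15
eef_pos: [0.4737, 0.0459, 0.1334]
eef_rot: [-0.0, 0.995, 0.098, 0.0]
wrist_force: [0.3, 0.2, -0.6]
opening: 0.629
grasp_force: 64.1
```

Run:
```python
from h import *
o=ctrl.get_obs();c=ctrl.calibration("wrist");im=ctrl.camera("wrist");cv2.imwrite("pics/w2.png",im[:,:,::-1])
print(o["time_s"],o["eef_pos"],o["eef_rot"],o["wrist_force"],o["opening"],ctrl.tip_extent)
print([proj(c,[.4745,.043,z]) for z in (.01,.07)],proj(c,o["eef_pos"]))
```

```text
4.15 [0.4737 0.0459 0.1334] [-0.0001  0.9952  0.0982  0.0001] [ 0.2945  0.1538 -0.6081] 0.6289321713107162 0.019
[array([258.4875, 194.8976]), array([259.374 , 220.2752])] [254.3661 270.4771]
```

View pics/w2.png

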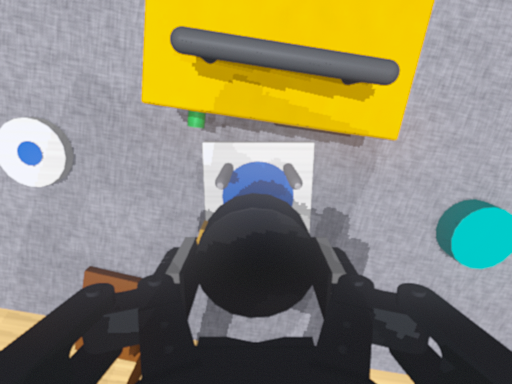

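The nest's far plate edge runs level from (203,142) to (314,142), so yaw is good. Housing is held between the pads, top extent near (256,195). Measuring both.

Run:
```python
from h import *
im=cv2.imread("pics/w2.png")[:,:,::-1].copy();c=ctrl.calibration("wrist");o=ctrl.get_obs();r=rot(o)
g=cv2.cvtColor(im,cv2.COLOR_RGB2GRAY).astype(int)
# far plate edge and side edges
rows=[int(np.argmax(np.diff(g[130:155,x])))+131 for x in range(210,308,6)];print(rows)
L=[int(np.argmax(np.diff(g[y,192:215])))+193 for y in range(146,190,5)];Rr=[int(np.argmin(np.diff(g[y,300:325])))+301 for y in range(146,190,5)];print(L,Rr)
y0=np.median(rows)-.5
A=ray(c,(np.median(L)-.5,y0),.01);B=ray(c,(np.median(Rr)-.5,y0),.01);d=A-B;W=np.linalg.norm(d);d/=W;n=np.array([-d[1],d[0],0])
N=(A+B)/2+n*.045;print("width",W,"yaw",np.degrees(np.arctan2(-d[0],d[1])),"centre",N)
col=g[185:330,256];print("col",[(185+i,col[i]) for i in range(0,145,5)])
for dx in(-.003,0,.003):
  C=o["eef_pos"]+r.apply([dx,0,0]);e=[]
  for z in(o["eef_pos"][2]-.0243,o["eef_pos"][2]-.0003):
    P=np.array([proj(c,[C[0]+.028*np.cos(t),C[1]+.028*np.sin(t),z]) for t in np.linspace(0,6.28,90)]);e.append((P.min(0),P.max(0)))
  print(dx,e)
print(go([N[0],N[1],.135],np.arctan2(d[1],d[0])))
```

```text
[142, 142, 143, 142, 143, 143, 143, 143, 143, 143, 142, 143, 143, 143, 143, 143, 143]
[202, 203, 203, 203, 203, 204, 204, 204, 204] [314, 314, 314, 314, 313, 313, 313, 312, 312]
width 0.08778864761379464 yaw 11.133425513489547 centre [0.473  0.0421 0.01  ]
col [(185, np.int64(97)), (190, np.int64(95)), (195, np.int64(75)), (200, np.int64(69)), (205, np.int64(64)), (210, np.int64(70)), (215, np.int64(65)), (220, np.int64(62)), (225, np.int64(57)), (230, np.int64(54)), (235, np.int64(42)), (240, np.int64(38)), (245, np.int64(35)), (250, np.int64(33)), (255, np.int64(31)), (260, np.int64(31)), (265, np.int64(30)), (270, np.int64(26)), (275, np.int64(31)), (280, np.int64(31)), (285, np.int64(30)), (290, np.int64(34)), (295, np.int64(32)), (300, np.int64(34)), (305, np.int64(33)), (310, np.int64(35)), (315, np.int64(30)), (320, np.int64(152)), (325, np.int64(154))]
-0.003 [(array([201.6157, 201.541 ]), array([307.417 , 297.9477])), (array([192.7176, 218.0563]), array([316.0574, 327.8298]))]
0 [(array([201.3345, 195.8298]), array([307.6784, 293.2277])), (array([192.3361, 211.4438]), array([316.4141, 322.5353]))]
0.003 [(array([201.0503, 190.0569]), array([307.9426, 288.4614])), (array([191.9501, 204.7473]), array([316.775 , 317.1806]))]
[array([-0.1339,  0.2193, -0.162 ]), array([ 0.0034, -0.0015,  0.0098])]
```

>>> send_rows(
  dr=[
    [0, 0, 0],
    [0, 0, 0],
    [0, 0, 0],
    [0, 0, 0],
    [0, 0, 0],
    [0, 0, 0],
    [0, 0, 0],
    [0, 0, 0],
  ],
  xyz=[
    [-0.1, 0.1, 1],
    [-0.2, 0.16, 2],
    [-0.2, 0.16, 2.8],
    [-0.2, 0.16, 2.8],
    [-0.2, 0.16, 2.8],
    [-0.2, 0.16, 2.8],
    [-0.2, 0.16, 2.8],
    [-0.2, 0.16, 2.8],
  ],
  jaw=[50, 50, 50, 50, 50, 50, 50, 50],
)

```text
time_s: 5.2
eef_pos: [0.4725, 0.0415, 0.1055]
eef_rot: [0.0, 0.995, 0.096, 0.0]
wrist_force: [0.2, 0.4, -1.8]
opening: 0.631
grasp_force: 64.1
```

Run:
```python
from h import *
o=ctrl.get_obs();print(o["eef_pos"],o["time_s"]);print(go([.4722,.0425,.035],np.radians(101.1)))
im=ctrl.camera("wrist");cv2.imwrite("pics/w3.png",im[100:384,100:420,::-1])
```

```text
[0.4725 0.0415 0.1055] 5.2
[array([-0.0106, -0.1092,  7.0473]), array([ 0.0013, -0.0035, -0.0142])]
```

View pics/w3.png

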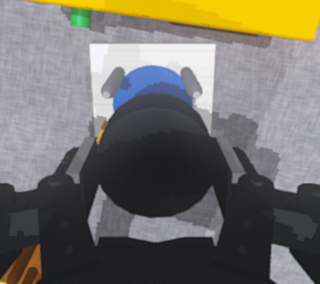

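Far pin tips sit at about (105,92) and (196,92) in the crop, the housing centre at col 155, so the part seems 1–2 mm too far along tool +y. Measuring this better.

Run:
```python
from h import *
c=ctrl.calibration("wrist");o=ctrl.get_obs();r=rot(o)
im=cv2.imread("pics/w3.png");g=cv2.cvtColor(im,cv2.COLOR_BGR2GRAY).astype(int)
rows=[int(np.argmax(np.diff(g[35:55,x])))+36 for x in range(95,212,6)];print(rows)
L=[int(np.argmax(np.diff(g[y,80:100])))+81 for y in range(48,100,6)];Rr=[int(np.argmin(np.diff(g[y,205:225])))+206 for y in range(48,100,6)];print(L,Rr)
print("mid/plate in tool frame at z.01")
y0=np.median(rows)-.5+100
A=ray(c,(L[1]-.5+100,y0+6),.01);B=ray(c,(Rr[1]-.5+100,y0+6),.01);print(A,B,r.inv().apply((A+B)/2-o["eef_pos"]))
E0=ray(c,(252,y0),.01);print("edge->centre tool x",r.inv().apply(E0-o["eef_pos"])[0]-.045)
for s in(-1,1):  # predicted pin tips for nest at tool offset (dx,dy)
  for dy in(0,-.002):
    P=o["eef_pos"]+r.apply([.0015+.0244,dy+s*.0244,0]);P[2]=.07;print(s,dy,proj(c,P)-100)
big=cv2.resize(im[50:120,80:230],(750,350),interpolation=cv2.INTER_CUBIC);cv2.imwrite("pics/w3b.png",big)
```

```text
[44, 44, 44, 44, 44, 44, 44, 44, 44, 44, 44, 44, 44, 44, 44, 44, 44, 44, 44, 44]
[90, 90, 90, 91, 91, 91, 92, 92, 93] [215, 215, 215, 215, 214, 214, 214, 213, 213]
mid/plate in tool frame at z.01
[0.5047 0.095  0.01  ] [0.5216 0.0076 0.01  ] [ 0.0418 -0.0019  0.0954]
edge->centre tool x 0.0010806388458361946
-1 0 [109.1607  93.9787]
-1 -0.002 [105.4492  93.9824]
1 0 [199.7321  93.8874]
1 -0.002 [196.0197  93.8911]
```

View pics/w3b.png

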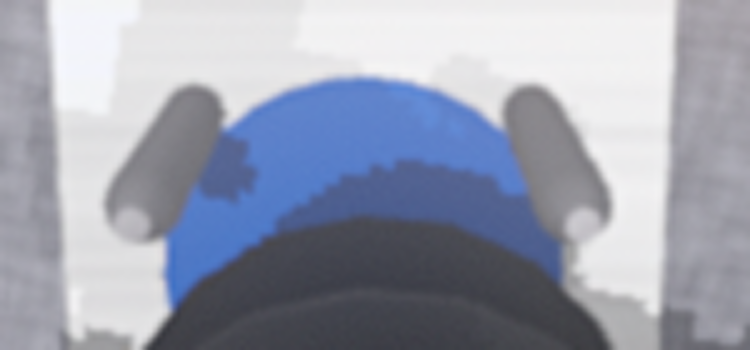

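>>> send_rows(
  dr=[
    [0, 0, 0],
    [0, 0, 0],
    [0, 0, 0],
    [0, 0, 0],
    [0, 0, 0],
    [0, 0, 0],
    [0, 0, 0],
    [0, 0, 0],
  ],
  xyz=[
    [0, -0.18, 0],
    [0, -0.18, 0.7],
    [0, -0.18, 1.7],
    [0, -0.18, 3],
    [0, -0.18, 4.5],
    [0, -0.18, 6],
    [0, -0.18, 6.8],
    [0, -0.18, 7],
  ],
  jaw=[50, 50, 50, 50, 50, 50, 50, 50],
)

```text
time_s: 6.25
eef_pos: [0.4716, 0.0432, 0.0345]
eef_rot: [-0.0, 0.995, 0.096, -0.001]
wrist_force: [-0.3, -0.4, -0.4]
opening: 0.632
grasp_force: 64.1
```

>>> send_rows(
  dr=[
    [0, 0, 0],
    [0, 0, 0],
    [0, 0, 0],
    [0, 0, 0],
    [0, 0, 0],
    [0, 0, 0],
    [0, 0, 0],
    [0, 0, 0],
  ],
  xyz=[
    [0, 0, 0],
    [0, 0, 0],
    [0, 0, 0],
    [0, 0, -2],
    [0, 0, -5],
    [0, 0, -10],
    [0, 0, -15.5],
    [0, 0, -16.5],
  ],
  jaw=[70, 85, 85, 85, 85, 85, 85, 85],
)

```text
time_s: 7.25
eef_pos: [0.4746, 0.0428, 0.2049]
eef_rot: [0.001, 0.995, 0.096, 0.004]
wrist_force: [0.1, 0.2, -0.1]
opening: 0.848
grasp_force: 0.0
```

Run:
```python
from h import *
o=ctrl.get_obs();c=ctrl.calibration("wrist");im=ctrl.camera("wrist");cv2.imwrite("pics/w4.png",im[:,:,::-1])
print(o["eef_pos"],o["opening"])
print(find(im,c,(0,0,0),(180,255,70),.034,[.4735,.0434],75))
# go to spacer in 3 parts
for y in(101.1,): print(go([.6262,.2836,.2],np.radians(y)),go([.6262,.2836,.2],np.radians(115)))
```

```text
[0.4746 0.0428 0.2049] 0.8479718245839379
(array([0.4598, 0.0364]), 39.70356369018555, ((457.702880859375, 35.400970458984375), (14.482821464538574, 39.16242599487305), 24.7961368560791), array([257.9083, 198.5265]))
[array([ 19.5355, -20.7163,   0.4786]), array([ 0.0223, -0.0609, -0.0145])] [array([ 19.5355, -20.7163,   0.4786]), array([ 0.0296, -0.0579, -2.3312])]
```

View pics/w4.png

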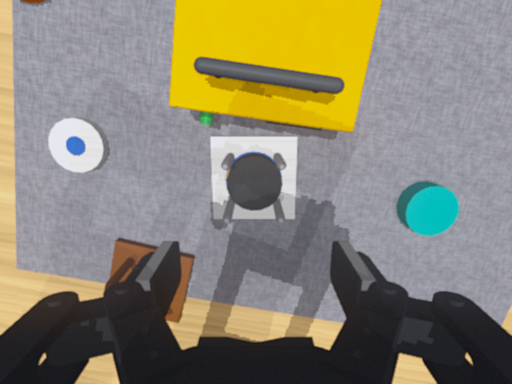

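Housing sits between the four pins at (254,181). On to the spacer.

>>> send_rows(
  dr=[
    [0, 0, 0],
    [0, 0, 0],
    [0, 0, 0],
    [0, 0, 0],
    [0, 0, 0],
    [0, 0, 0],
    [0, 0, 0],
    [0, 0, 0],
  ],
  xyz=[
    [3, -3.2, 0],
    [7, -7.4, 0],
    [11, -11.6, 0],
    [15, -15.9, 0],
    [18.5, -19.6, 0.2],
    [19.5, -20.7, 0.4],
    [19.5, -20.7, 0.5],
    [19.5, -20.7, 0.5],
  ],
  jaw=[85, 85, 85, 85, 85, 85, 85, 85],
)

```text
time_s: 8.3
eef_pos: [0.623, 0.2822, 0.1943]
eef_rot: [0.0, 0.995, 0.095, -0.001]
wrist_force: [0.3, 0.0, -0.2]
opening: 0.847
grasp_force: 0.0
```

Run:
```python
from h import *
c=ctrl.calibration("wrist");im=ctrl.camera("wrist");o=ctrl.get_obs();cv2.imwrite("pics/w5.png",im[:,:,::-1])
print(o["eef_pos"],o["time_s"])
f=find(im,c,(5,130,80),(20,255,255),.014,[.6262,.2836],80);print(f)
print(go([*f[0],.0245],np.radians(101.1)))
```

```text
[0.6233 0.2822 0.1949] 8.35
(array([0.6264, 0.2849]), 56.28105926513672, ((626.3350219726562, 284.7723083496094), (55.181434631347656, 56.10087203979492), 86.48014068603516), array([252.8259, 175.6857]))
[array([ 0.371 , -0.2199, 17.0415]), array([ 0.0034,  0.0114, -0.0276])]
```

>>> send_rows(
  dr=[
    [0, 0, 0],
    [0, 0, 0],
    [0, 0, 0],
    [0, 0, 0],
    [0, 0, 0],
    [0, 0, 0],
    [0, 0, 0],
    [0, 0, 0],
  ],
  xyz=[
    [0.37, -0.22, 5],
    [0.37, -0.22, 10],
    [0.37, -0.22, 14],
    [0.37, -0.22, 16],
    [0.37, -0.22, 16.5],
    [0.37, -0.22, 16.9],
    [0.37, -0.22, 16.9],
    [0.37, -0.22, 16.9],
  ],
  jaw=[85, 85, 85, 85, 85, 85, 85, 85],
)

```text
time_s: 9.35
eef_pos: [0.6279, 0.2868, 0.0277]
eef_rot: [-0.0, 0.995, 0.096, 0.001]
wrist_force: [-0.5, 0.1, 0.2]
opening: 0.849
grasp_force: 0.0
```

Run:
```python
from h import *
print(go([.6264,.2849,.026],np.radians(101.1)))
```

```text
[array([-0.1841,  0.1533,  0.1663]), array([-0.0014, -0.0195, -0.0143])]
```

>>> send_rows(
  dr=[
    [0, 0, 0],
    [0, 0, 0],
    [0, 0, 0],
    [0, 0, 0],
    [0, 0, 0],
    [0, 0, 0],
    [0, 0, 0],
    [0, 0, 0],
  ],
  xyz=[
    [-0.18, 0.15, 0.17],
    [-0.18, 0.15, 0.17],
    [-0.18, 0.15, 0.17],
    [-0.18, 0.15, 0.17],
    [-0.18, 0.15, 0.17],
    [-0.18, 0.15, 0.17],
    [-0.18, 0.15, 0.17],
    [-0.18, 0.15, 0.17],
  ],
  jaw=[85, 75, 60, 50, 50, 50, 50, 50],
)

```text
time_s: 10.35
eef_pos: [0.6259, 0.2848, 0.0257]
eef_rot: [-0.0, 0.995, 0.096, 0.0]
wrist_force: [-3.0, -1.3, 6.4]
opening: 0.61
grasp_force: 61.2
```

Run:
```python
from h import *
o=ctrl.get_obs();print(o["eef_pos"])
print(go([.4735,.0434,.145],np.radians(101.1)))
```

```text
[0.6259 0.2848 0.0257]
[array([-19.5631,  20.7836, -11.9332]), array([-0.0003, -0.0034, -0.0147])]
```

>>> send_rows(
  dr=[
    [0, 0, 0],
    [0, 0, 0],
    [0, 0, 0],
    [0, 0, 0],
    [0, 0, 0],
    [0, 0, 0],
    [0, 0, 0],
    [0, 0, 0],
  ],
  xyz=[
    [0, 0, -3],
    [0, 0, -8],
    [0, 0, -13],
    [-2, 2.1, -17],
    [-6, 6.3, -17],
    [-10, 10.6, -17],
    [-14, 14.9, -17],
    [-17.5, 18.6, -17],
  ],
  jaw=[50, 50, 50, 50, 50, 50, 50, 50],
)

```text
time_s: 11.35
eef_pos: [0.4881, 0.0672, 0.1946]
eef_rot: [0.0, 0.995, 0.096, 0.0]
wrist_force: [0.6, -0.8, -0.2]
opening: 0.608
grasp_force: 62.6
```

>>> send_rows(
  dr=[
    [0, 0, 0],
    [0, 0, 0],
    [0, 0, 0],
    [0, 0, 0],
    [0, 0, 0],
    [0, 0, 0],
    [0, 0, 0],
    [0, 0, 0],
  ],
  xyz=[
    [-2.1, 2.2, 0.5],
    [-2.1, 2.2, 3],
    [-2.1, 2.2, 5],
    [-2.1, 2.2, 6.5],
    [-2.1, 2.2, 7.5],
    [-2.1, 2.2, 7.5],
    [-2.1, 2.2, 7.5],
    [-2.1, 2.2, 7.5],
  ],
  jaw=[50, 50, 50, 50, 50, 50, 50, 50],
)

```text
time_s: 12.35
eef_pos: [0.4735, 0.043, 0.1202]
eef_rot: [0.0, 0.995, 0.096, 0.001]
wrist_force: [0.5, 0.4, -0.6]
opening: 0.605
grasp_force: 62.6
```

```bash
cat >> h.py <<'E'
def held(im,c,o,lo,hi,h,below):
    """tool-frame offset of held disc: fit projected disc silhouette to colour mask"""
    from scipy.optimize import minimize
    m=mask(im,lo,hi); m=cv2.morphologyEx(m,cv2.MORPH_OPEN,np.ones((3,3)));r=rot(o);t=np.linspace(0,2*np.pi,60)
    zz=o["eef_pos"][2]-below
    def sil(d):
        C=o["eef_pos"]+r.apply([d[0],d[1],0]);P=[proj(c,[C[0]+.028*np.cos(a),C[1]+.028*np.sin(a),z]) for z in(zz,zz+h) for a in t]
        return cv2.convexHull(np.array(P,np.float32))[:,0]
    n,lab,st,ce=cv2.connectedComponentsWithStats(m);k=1+np.argmax(st[1:,4]);ys,xs=np.where(lab==k)
    out=[]
    for d in np.arange(-.005,.0051,.001):
        s=sil([d,0]);out.append((round(d,4),s[:,1].min(),s[:,1].max(),s[:,0].mean()))
    return dict(obs=(ys.min(),ys.max(),xs.min(),xs.max()),pred=out)
E
python3 - <<'E'
from h import *
c=ctrl.calibration("wrist");im=ctrl.camera("wrist");o=ctrl.get_obs();cv2.imwrite("pics/w6.png",im[:,:,::-1])
print(o["eef_pos"],o["time_s"],go([.4735,.0434,.11],np.radians(101.1)))
h=held(im,c,o,(5,130,60),(22,255,255),.014,.0257);print(h["obs"]);[print(np.array(p)) for p in h["pred"]]
r=rot(o)
for s in(-1,1):
  P=np.array([.4735,.0434,.07])+r.apply([.0244,s*.0244,0]);print("pin",proj(c,P))
E
```

```text
[0.4734 0.0431 0.1202] 12.4 [array([ 0.0151, -0.0317,  1.016 ]), array([ 0.0035, -0.0104, -0.0143])]
(np.int64(197), np.int64(305), np.int64(201), np.int64(309))
[ -0.005  204.6666 315.9676 254.4171]
[ -0.004  202.7995 314.316  254.4136]
[ -0.003  200.9259 312.6587 254.41  ]
[ -0.002  199.0456 310.9957 254.4064]
[ -0.001  197.1587 309.3268 254.4028]
[  0.     195.2652 307.6521 254.3992]
[  0.001  193.3649 305.9716 254.3956]
[  0.002  191.4579 304.2851 254.392 ]
[  0.003  189.5442 302.5928 254.35  ]
[  0.004  187.6236 300.8945 254.3461]
[  0.005  185.6962 299.1902 254.3423]
pin [212.3176 189.4838]
pin [295.5256 189.4019]
```

View pics/w6.png

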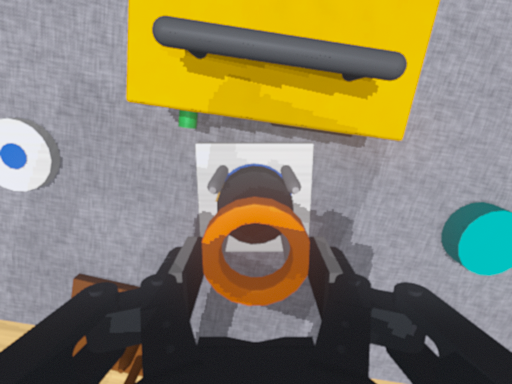

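The ring is held centred at (255,252), housing beneath at (256,195), pins visible at (216,180) and (290,180). Lowering.

>>> send_rows(
  dr=[
    [0, 0, 0],
    [0, 0, 0],
    [0, 0, 0],
    [0, 0, 0],
    [0, 0, 0],
    [0, 0, 0],
    [0, 0, 0],
    [0, 0, 0],
  ],
  xyz=[
    [0, 0, 1],
    [0, 0, 2],
    [0, 0, 3],
    [0, 0, 4],
    [0, 0, 5],
    [0, 0, 5.7],
    [0, 0, 5.95],
    [0, 0, 5.95],
  ],
  jaw=[50, 50, 50, 50, 50, 50, 50, 50],
)

```text
time_s: 13.4
eef_pos: [0.4731, 0.0431, 0.0601]
eef_rot: [0.0, 0.995, 0.096, 0.0]
wrist_force: [0.1, 0.0, 0.2]
opening: 0.61
grasp_force: 62.7
```

>>> send_rows(
  dr=[
    [0, 0, 0],
    [0, 0, 0],
    [0, 0, 0],
    [0, 0, 0],
    [0, 0, 0],
    [0, 0, 0],
    [0, 0, 0],
    [0, 0, 0],
  ],
  xyz=[
    [0, 0, 0],
    [0, 0, 0],
    [0, 0, 0],
    [0, 0, -2],
    [0, 0, -6],
    [0, 0, -11],
    [0, 0, -14],
    [0, 0, -14],
  ],
  jaw=[70, 85, 85, 85, 85, 85, 85, 85],
)

```text
time_s: 14.4
eef_pos: [0.4748, 0.0428, 0.2029]
eef_rot: [0.001, 0.995, 0.096, 0.003]
wrist_force: [0.4, -0.6, -0.2]
opening: 0.85
grasp_force: 0.0
```

Run:
```python
from h import *
c=ctrl.calibration("wrist");im=ctrl.camera("wrist");o=ctrl.get_obs();cv2.imwrite("pics/w7.png",im[:,:,::-1])
print(o["eef_pos"],o["time_s"],o["opening"])
for z in(.048,):print(find(im,c,(5,130,60),(22,255,255),z,[.4735,.0434],60))
print(go([.4747,.2312,.2],np.radians(101.1)))
```

```text
[0.4736 0.043  0.201 ] 14.45 0.8503300562134963
(array([0.4748, 0.0429]), 55.997276306152344, ((474.74615478515625, 43.08156204223633), (54.04240036010742, 55.876007080078125), 105.49826049804688), array([254.4278, 186.744 ]))
[array([  3.7068, -18.4528,   0.0911]), array([ 0.0087, -0.0232, -0.0149])]
```

Spacer seated at height 48 mm (diameter reads 56.0 there), about 1 mm from centre. To the disc.

>>> send_rows(
  dr=[
    [0, 0, 0],
    [0, 0, 0],
    [0, 0, 0],
    [0, 0, 0],
    [0, 0, 0],
    [0, 0, 0],
    [0, 0, 0],
    [0, 0, 0],
  ],
  xyz=[
    [0.8, -4, 0],
    [1.7, -8.5, 0],
    [2.6, -13, 0],
    [3.4, -17, 0],
    [3.7, -18.45, 0],
    [3.7, -18.45, 0],
    [3.7, -18.45, 0],
    [3.7, -18.45, 0],
  ],
  jaw=[85, 85, 85, 85, 85, 85, 85, 85],
)

```text
time_s: 15.45
eef_pos: [0.4742, 0.2301, 0.2]
eef_rot: [0.0, 0.995, 0.095, -0.0]
wrist_force: [-0.6, -0.1, -0.2]
opening: 0.85
grasp_force: 0.0
```

Run:
```python
from h import *
c=ctrl.calibration("wrist");im=ctrl.camera("wrist");o=ctrl.get_obs();cv2.imwrite("pics/w8.png",im[:,:,::-1])
print(o["eef_pos"],o["time_s"])
for v in(140,170):print(find(im,c,(0,0,v),(180,80,255),.012,[.4747,.2312],70))
f=find(im,c,(100,120,60),(125,255,255),.012,[.4747,.2312],50);print(f)
print(go([*f[0],.026],np.radians(101.1)))
```

```text
[0.4743 0.2302 0.2001] 15.5
(array([0.4702, 0.2321]), 148.80850219726562, ((469.9327392578125, 230.7802276611328), (144.23451232910156, 150.1132354736328), 97.20777130126953), array([252.2809, 181.242 ]))
(array([0.473 , 0.2309]), 58.580894470214844, ((473.6744079589844, 229.99798583984375), (54.528160095214844, 56.66648483276367), 27.7851505279541), array([253.8993, 178.8846]))
(array([0.4734, 0.2294]), 17.864070892333984, ((473.353515625, 229.48468017578125), (17.305917739868164, 17.69364356994629), 119.40384674072266), array([255.3318, 178.787 ]))
[array([-0.0975,  0.0547, 17.408 ]), array([ 0.0013,  0.0004, -0.0309])]
```

>>> send_rows(
  dr=[
    [0, 0, 0],
    [0, 0, 0],
    [0, 0, 0],
    [0, 0, 0],
    [0, 0, 0],
    [0, 0, 0],
    [0, 0, 0],
    [0, 0, 0],
  ],
  xyz=[
    [-0.08, 0.05, 5],
    [-0.08, 0.05, 10],
    [-0.08, 0.05, 14],
    [-0.08, 0.05, 16.2],
    [-0.08, 0.05, 17],
    [-0.08, 0.05, 17.4],
    [-0.08, 0.05, 17.4],
    [-0.08, 0.05, 17.4],
  ],
  jaw=[85, 85, 85, 85, 85, 85, 85, 85],
)

```text
time_s: 16.5
eef_pos: [0.4742, 0.2308, 0.0271]
eef_rot: [-0.0, 0.995, 0.096, 0.001]
wrist_force: [0.4, 0.5, -0.2]
opening: 0.85
grasp_force: 0.0
```

Run:
```python
from h import *
print(go([.4736,.2297,.0258],np.radians(101.1)))
```

```text
[array([-0.0776,  0.0934,  0.1331]), array([-0.0009, -0.0186, -0.0165])]
```

>>> send_rows(
  dr=[
    [0, 0, 0],
    [0, 0, 0],
    [0, 0, 0],
    [0, 0, 0],
    [0, 0, 0],
    [0, 0, 0],
    [0, 0, 0],
    [0, 0, 0],
  ],
  xyz=[
    [-0.08, 0.09, 0.1],
    [-0.08, 0.09, 0.1],
    [-0.08, 0.09, 0.1],
    [-0.08, 0.09, 0.1],
    [-0.08, 0.09, 0.1],
    [-0.08, 0.09, 0.1],
    [-0.08, 0.09, 0.1],
    [-0.08, 0.09, 0.1],
  ],
  jaw=[85, 75, 60, 50, 50, 50, 50, 50],
)

```text
time_s: 17.5
eef_pos: [0.4729, 0.2296, 0.0262]
eef_rot: [0.0, 0.995, 0.096, -0.0]
wrist_force: [-4.3, -0.8, 12.2]
opening: 0.598
grasp_force: 60.2
```

Run:
```python
from h import *
o=ctrl.get_obs();print(o["eef_pos"]);print(go([.4738,.0433,.135],np.radians(101.1)))
```

```text
[0.4729 0.2296 0.0262]
[array([ -3.4693,  18.3096, -10.8772]), array([ 0.0004,  0.0005, -0.0146])]
```

>>> send_rows(
  dr=[
    [0, 0, 0],
    [0, 0, 0],
    [0, 0, 0],
    [0, 0, 0],
    [0, 0, 0],
    [0, 0, 0],
    [0, 0, 0],
    [0, 0, 0],
  ],
  xyz=[
    [0, 0, -4],
    [0, 0, -9.5],
    [-0.8, 4, -10.9],
    [-1.7, 9, -10.9],
    [-2.6, 14, -10.9],
    [-3.3, 17.5, -10.9],
    [-3.47, 18.3, -10.9],
    [-3.47, 18.3, -10.9],
  ],
  jaw=[50, 50, 50, 50, 50, 50, 50, 50],
)

```text
time_s: 18.5
eef_pos: [0.4736, 0.0433, 0.1341]
eef_rot: [-0.0, 0.995, 0.095, 0.0]
wrist_force: [1.0, -0.6, 0.0]
opening: 0.501
grasp_force: 0.0
```

Run:
```python
from h import *
c=ctrl.calibration("wrist");im=ctrl.camera("wrist");o=ctrl.get_obs();cv2.imwrite("pics/w9.png",im[:,:,::-1])
r=rot(o);print(o["eef_pos"],o["time_s"],o["opening"],o["wrist_force"])
f=find(im,c,(100,120,60),(125,255,255),o["eef_pos"][2]-.0142,o["eef_pos"],40);print(f[:3],r.inv().apply(np.r_[f[0],0]-o["eef_pos"]))
f=find(im,c,(5,130,60),(22,255,255),.048,[.4735,.0434],60);print(f[:3])
print(go([.4738,.0433,.0742],np.radians(101.1)))
```

```text
[0.4736 0.0439 0.1341] 18.55 0.49652163628687684 [ 0.5311 -0.2604 -0.9604]Traceback (most recent call last):
  File "<stdin>", line 4, in <module>
  File "h.py", line 31, in find
    cn=max(cv2.findContours(m,cv2.RETR_EXTERNAL,cv2.CHAIN_APPROX_NONE)[0],key=cv2.contourArea)
ValueError: max() iterable argument is empty
```

The disc slipped out of the grip. Finding it numerically.

Run:
```python
from h import *
c=ctrl.calibration("top");im=ctrl.camera("top")
cv2.imwrite("pics/top1.png",im[:,:,::-1])
m=mask(im,(100,110,60),(125,255,255));n,l,st,ce=cv2.connectedComponentsWithStats(m)
for i in range(1,n):
    if 6<st[i,4]<400: print("blue",st[i],ray(c,ce[i],.012)[:2])
w=mask(im,(0,0,150),(180,60,255));n,l,st,ce=cv2.connectedComponentsWithStats(w)
for i in range(1,n):
    if 60<st[i,4]<1500: print("white",st[i],ray(c,ce[i],.012)[:2])
m=mask(im,(5,130,80),(20,255,255));n,l,st,ce=cv2.connectedComponentsWithStats(m)
for i in range(1,n):
    if 30<st[i,4]<400: print("orange",st[i],ray(c,ce[i],.048)[:2])
```

```text
blue [293  81  28   4  44] [ 0.8769 -0.187 ]
blue [176 206   5   4  16] [0.4745 0.2294]
blue [480 252  25  30 192] [ 0.2759 -0.736 ]
white [200  50  21  40 666] [0.926 0.129]
white [105  71  10  44 120] [0.8556 0.4539]
white [375 120  15  15 113] [ 0.7283 -0.4194]
white [330 147  18  18 260] [ 0.633  -0.2794]
white [170 199  17  18 220] [0.4741 0.2297]
white [375 250  15  15 135] [ 0.3136 -0.401 ]
orange [10  0 18  9 36] [1.1464 0.7523]
orange [348  86  37  18 340] [ 0.8239 -0.3662]
orange [ 26 203  39   6 159] [0.4834 0.6343]
orange [231 207  15   8  61] [0.4559 0.0394]
orange [ 87 262  32  21  70] [0.2751 0.4521]
```

The disc still lies flat at (0.474, 0.2295). The grip was too shallow; I'll regrip about 5 mm lower.

Run:
```python
from h import *
print(go([.4737,.2297,.1],np.radians(101.1)))
```

```text
[array([  3.5696, -18.2025,   3.4095]), array([-0.004 ,  0.001 , -0.0092])]
```

>>> send_rows(
  dr=[
    [0, 0, 0],
    [0, 0, 0],
    [0, 0, 0],
    [0, 0, 0],
    [0, 0, 0],
    [0, 0, 0],
    [0, 0, 0],
    [0, 0, 0],
  ],
  xyz=[
    [0.8, -4, 0],
    [1.7, -8.5, 0],
    [2.6, -13, 0],
    [3.4, -17, 0],
    [3.57, -18.2, 1],
    [3.57, -18.2, 3],
    [3.57, -18.2, 3.4],
    [3.57, -18.2, 3.4],
  ],
  jaw=[85, 85, 85, 85, 85, 85, 85, 85],
)

```text
time_s: 19.6
eef_pos: [0.4736, 0.2285, 0.0997]
eef_rot: [0.0, 0.995, 0.096, -0.001]
wrist_force: [-0.5, -0.9, -0.2]
opening: 0.849
grasp_force: 0.0
```

Run:
```python
from h import *
c=ctrl.calibration("wrist");im=ctrl.camera("wrist");o=ctrl.get_obs();cv2.imwrite("pics/w10.png",im[:,:,::-1])
print(o["eef_pos"],o["time_s"])
f=find(im,c,(100,120,60),(125,255,255),.012,[.4737,.2297],60);print(f)
print(go([.4737,.2297,.0205],np.radians(101.1)))
```

```text
[0.4741 0.2285 0.1003] 19.65
(array([0.4729, 0.2292]), 18.484771728515625, ((472.9288024902344, 229.36337280273438), (17.793291091918945, 18.317441940307617), 104.26795196533203), array([253.4893, 209.1487]))
[array([-0.0153, -0.1271,  7.9798]), array([ 0.0006, -0.0006, -0.0198])]
```

>>> send_rows(
  dr=[
    [0, 0, 0],
    [0, 0, 0],
    [0, 0, 0],
    [0, 0, 0],
    [0, 0, 0],
    [0, 0, 0],
    [0, 0, 0],
    [0, 0, 0],
  ],
  xyz=[
    [-0.06, -0.1, 3],
    [-0.06, -0.1, 5.5],
    [-0.06, -0.1, 6.8],
    [-0.06, -0.1, 7.3],
    [-0.06, -0.1, 7.6],
    [-0.06, -0.1, 7.8],
    [-0.06, -0.1, 7.9],
    [-0.06, -0.1, 7.9],
  ],
  jaw=[85, 80, 78, 78, 78, 78, 78, 78],
)

```text
time_s: 20.65
eef_pos: [0.4733, 0.2297, 0.0213]
eef_rot: [-0.0, 0.995, 0.096, 0.0]
wrist_force: [0.5, 0.7, 0.3]
opening: 0.779
grasp_force: 0.0
```

>>> send_rows(
  dr=[
    [0, 0, 0],
    [0, 0, 0],
    [0, 0, 0],
    [0, 0, 0],
    [0, 0, 0],
    [0, 0, 0],
    [0, 0, 0],
    [0, 0, 0],
  ],
  xyz=[
    [0, 0, 0.1],
    [0, 0, 0.1],
    [0, 0, 0.1],
    [0, 0, 0.1],
    [0, 0, 0.1],
    [0, 0, 0.1],
    [0, 0, 0.1],
    [0, 0, -0.2],
  ],
  jaw=[75, 68, 60, 50, 50, 50, 50, 50],
)

```text
time_s: 21.65
eef_pos: [0.473, 0.2296, 0.0231]
eef_rot: [0.0, 0.995, 0.096, -0.0]
wrist_force: [-0.7, -0.3, 0.2]
opening: 0.62
grasp_force: 62.8
```

>>> send_rows(
  dr=[
    [0, 0, 0],
    [0, 0, 0],
    [0, 0, 0],
    [0, 0, 0],
    [0, 0, 0],
    [0, 0, 0],
    [0, 0, 0],
    [0, 0, 0],
  ],
  xyz=[
    [0, 0, -1],
    [0, 0, -2.5],
    [0, 0, -4.5],
    [0, 0, -6.5],
    [0, 0, -8.5],
    [0, 0, -10.5],
    [0, 0, -11],
    [0, 0, -11],
  ],
  jaw=[50, 50, 50, 50, 50, 50, 50, 50],
)

```text
time_s: 22.65
eef_pos: [0.4733, 0.2297, 0.1335]
eef_rot: [-0.0, 0.995, 0.096, 0.0]
wrist_force: [-0.0, -0.3, -1.5]
opening: 0.621
grasp_force: 62.8
```

Run:
```python
from h import *
o=ctrl.get_obs();print(o["eef_pos"]);print(go([.4738,.0433,.134],np.radians(101.1)))
```

```text
[0.4733 0.2297 0.1335]
[array([-3.5088, 18.3049, -0.0499]), array([-0.0005, -0.0093, -0.0154])]
```

Held now. Traverse.

>>> send_rows(
  dr=[
    [0, 0, 0],
    [0, 0, 0],
    [0, 0, 0],
    [0, 0, 0],
    [0, 0, 0],
    [0, 0, 0],
    [0, 0, 0],
    [0, 0, 0],
  ],
  xyz=[
    [-0.5, 2.6, 0],
    [-1.1, 6, 0],
    [-1.8, 9.6, 0],
    [-2.5, 13, 0],
    [-3.1, 16, 0],
    [-3.5, 18.3, 0],
    [-3.5, 18.3, 0],
    [-3.5, 18.3, 0],
  ],
  jaw=[50, 50, 50, 50, 50, 50, 50, 50],
)

```text
time_s: 23.65
eef_pos: [0.4732, 0.0438, 0.1325]
eef_rot: [-0.0, 0.995, 0.096, -0.001]
wrist_force: [0.6, 0.3, -0.5]
opening: 0.618
grasp_force: 63.0
```

Run:
```python
from h import *
c=ctrl.calibration("wrist");im=ctrl.camera("wrist");o=ctrl.get_obs();cv2.imwrite("pics/w11.png",im[:,:,::-1])
r=rot(o);print(o["eef_pos"],o["time_s"],o["opening"],o["wrist_force"])
f=find(im,c,(100,120,60),(125,255,255),o["eef_pos"][2]-.0085,o["eef_pos"],40);print(f[:3],r.inv().apply(np.r_[f[0],0]-o["eef_pos"])[:2])
print(go([.4738,.0433,.069],np.radians(101.1)))
```

```text
[0.4733 0.044  0.1326] 23.7 0.6173783291620668 [-0.1204 -0.5121 -1.0318]
(array([0.4731, 0.0433]), 18.849884033203125, ((473.0183410644531, 43.29897689819336), (18.559499740600586, 18.821977615356445), 14.336176872253418)) [-0.0003  0.0007]
[array([0.0385, 0.0836, 6.3619]), array([-0.0061,  0.0085, -0.0119])]
```

>>> send_rows(
  dr=[
    [0, 0, 0],
    [0, 0, 0],
    [0, 0, 0],
    [0, 0, 0],
    [0, 0, 0],
    [0, 0, 0],
    [0, 0, 0],
    [0, 0, 0],
  ],
  xyz=[
    [0.04, 0.02, 1.5],
    [0.04, 0.02, 3],
    [0.04, 0.02, 4.3],
    [0.04, 0.02, 5.2],
    [0.04, 0.02, 5.8],
    [0.04, 0.02, 6.2],
    [0.04, 0.02, 6.4],
    [0.04, 0.02, 6.4],
  ],
  jaw=[50, 50, 50, 50, 50, 50, 50, 50],
)

```text
time_s: 24.7
eef_pos: [0.4743, 0.0431, 0.0692]
eef_rot: [0.0, 0.995, 0.096, 0.0]
wrist_force: [0.1, -0.0, -1.5]
opening: 0.62
grasp_force: 63.0
```

>>> send_rows(
  dr=[
    [0, 0, 0],
    [0, 0, 0],
    [0, 0, 0],
    [0, 0, 0],
    [0, 0, 0],
    [0, 0, 0],
    [0, 0, 0],
    [0, 0, 0],
  ],
  xyz=[
    [-0.05, 0, 0.08],
    [-0.05, 0, 0.1],
    [-0.05, 0, 0.1],
    [-0.05, 0, 0.1],
    [-0.05, 0, 0.1],
    [-0.05, 0, -3],
    [-0.05, 0, -8],
    [-0.05, 0, -13],
  ],
  jaw=[50, 50, 70, 85, 85, 85, 85, 85],
)

```text
time_s: 25.7
eef_pos: [0.4732, 0.0431, 0.2002]
eef_rot: [-0.0, 0.995, 0.096, -0.0]
wrist_force: [0.8, 0.4, 0.1]
opening: 0.852
grasp_force: 0.0
```

Run:
```python
from h import *
c=ctrl.calibration("wrist");im=ctrl.camera("wrist");o=ctrl.get_obs();c=ctrl.calibration("wrist")
im=ctrl.camera("wrist");cv2.imwrite("pics/w12.png",im[:,:,::-1])
o=ctrl.get_obs();r=rot(o);print(o["eef_pos"],o["time_s"],o["opening"])
print("dot",find(im,c,(100,120,60),(125,255,255),.06,[.4735,.0434],30)[:3])
# handle: dark bar mask on yellow
hsv=cv2.cvtColor(im,cv2.COLOR_RGB2HSV);m=mask(im,(0,0,20),(180,110,120))
k=np.zeros_like(m);P=np.array([proj(c,[x,y,.1115]) for x,y in((.54,-.03),(.54,.13),(.61,.13),(.61,-.03))],np.int32);cv2.fillConvexPoly(k,P,255)
yel=mask(im,(20,120,60),(35,255,255));m&=k;
n,l,st,ce=cv2.connectedComponentsWithStats(m);i=1+np.argmax(st[1:,4]);print(st[i],P.tolist())
rect=cv2.minAreaRect(np.argwhere(l==i)[:,::-1].astype(np.float32));b=cv2.boxPoints(rect);w=np.array([ray(c,q,.1125)[:2] for q in b]);print(rect,w,w.mean(0))
```

```text
[0.4773 0.0426 0.205 ] 25.8 0.8524394061373244
dot (array([0.4738, 0.0425]), 18.06365394592285, ((473.91217041015625, 42.56348419189453), (17.531036376953125, 17.85881805419922), 109.0472412109375))
[ 194   62  147   35 2301] [[371, 141], [146, 97], [157, -18], [402, 35]]
((267.06683349609375, 80.05725860595703), (147.7974853515625, 16.809585571289062), 8.583622932434082) [[0.5585 0.1004]
 [0.569  0.1002]
 [0.5741 0.0017]
 [0.5635 0.0006]] [0.5663 0.0507]
```

View pics/w12.png

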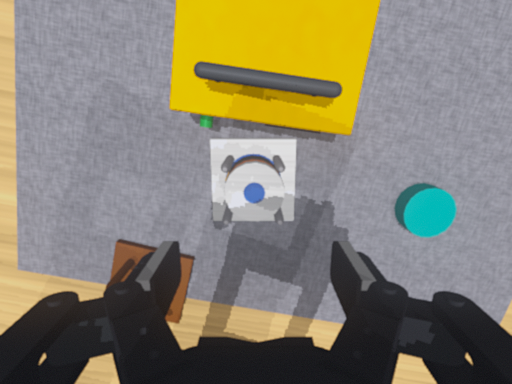

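Disc with its dot at (254,192) sits between the pins; the handle bar runs (197,69)–(340,90), all as expected. Now the shutter.

Run:
```python
from h import *
o=ctrl.get_obs();print(o["q"],o["time_s"])
print(go([.5663,.0507,.20],np.radians(3)))
```

```text
[-0.1594  0.0039  1.895  -0.      1.2318  1.2192] 25.8
[array([8.8897, 0.9044, 0.5901]), array([  0.0988,  -0.0543, -13.6639])]
```

>>> send_rows(
  dr=[
    [0, 0, -1.7],
    [0, 0, -3.4],
    [0, 0, -5.1],
    [0, 0, -6.8],
    [0, 0, -8.5],
    [0, 0, -10.2],
    [0, 0, -11.9],
    [0, 0, -13.65],
  ],
  xyz=[
    [0, 0, 0],
    [2, 0.2, 0],
    [4, 0.4, 0],
    [6, 0.6, 0],
    [7.5, 0.8, 0],
    [8.9, 0.9, 0],
    [8.9, 0.9, 0.3],
    [8.9, 0.9, 0.6],
  ],
  jaw=[70, 60, 55, 55, 55, 55, 55, 55],
)

```text
time_s: 26.8
eef_pos: [0.5625, 0.0513, 0.192]
eef_rot: [-0.001, 0.687, 0.727, -0.0]
wrist_force: [-0.3, 0.3, 0.1]
opening: 0.548
grasp_force: 0.0
```

Run:
```python
from h import *
c=ctrl.calibration("wrist");im=ctrl.camera("wrist");o=ctrl.get_obs();cv2.imwrite("pics/w13.png",im[:,:,::-1])
print(o["eef_pos"],o["q"],o["time_s"])
print(go([.5663,.0507,.1145],np.radians(3)))
```

```text
[0.5622 0.0513 0.1915] [-0.1192  0.2181  1.6875 -0.      1.238  -0.1832] 26.85
[array([-0.0914,  0.4253,  7.7026]), array([-0.0189, -0.0031,  0.1117])]
```

>>> send_rows(
  dr=[
    [0, 0, 0.1],
    [0, 0, 0.1],
    [0, 0, 0.1],
    [0, 0, 0.1],
    [0, 0, 0.1],
    [0, 0, 0.1],
    [0, 0, 0.1],
    [0, 0, 0.1],
  ],
  xyz=[
    [-0.09, 0.4, 1],
    [-0.09, 0.4, 3],
    [-0.09, 0.4, 5],
    [-0.09, 0.4, 6.2],
    [-0.09, 0.4, 7],
    [-0.09, 0.4, 7.4],
    [-0.09, 0.4, 7.6],
    [-0.09, 0.4, 7.6],
  ],
  jaw=[55, 55, 55, 55, 55, 55, 55, 55],
)

```text
time_s: 27.85
eef_pos: [0.5671, 0.0505, 0.1175]
eef_rot: [0.0, 0.693, 0.721, 0.0]
wrist_force: [0.4, 0.2, 0.4]
opening: 0.553
grasp_force: 0.0
```

Run:
```python
from h import *
o=ctrl.get_obs();print(go([.5663,.0507,.1145],np.radians(3)))
```

```text
[array([ 0.0181, -0.0756,  0.2964]), array([ 0.0065,  0.0007, -0.1174])]
```

>>> send_rows(
  dr=[
    [0, 0, -0.1],
    [0, 0, -0.1],
    [0, 0, -0.1],
    [0, 0, -0.1],
    [0, 0, -0.1],
    [0, 0, -0.1],
    [0, 0, -0.1],
    [0, 0, -0.1],
  ],
  xyz=[
    [0, -0.07, 0.15],
    [0, -0.07, 0.3],
    [0, -0.07, 0.3],
    [0, -0.07, 0.3],
    [0, -0.07, 0.3],
    [0, -0.07, 0.3],
    [0, -0.07, 0.3],
    [0, -0.07, 0.3],
  ],
  jaw=[50, 35, 20, 0, 0, 0, 0, 0],
)

```text
time_s: 28.85
eef_pos: [0.566, 0.0505, 0.1142]
eef_rot: [-0.0, 0.689, 0.725, -0.0]
wrist_force: [-1.8, -0.4, 3.6]
opening: 0.108
grasp_force: 58.6
```

Run:
```python
from h import *
o=ctrl.get_obs();print(o["eef_pos"],o["opening"],o["wrist_force"]);r=rot(o)
# hinge and arc: bar centre = tcp + 3mm along tool z ; rigid rotation about hinge line
yaw=np.radians(3);hx=np.array([np.cos(yaw),np.sin(yaw),0]);hy=np.array([-np.sin(yaw),np.cos(yaw),0])
bar=o["eef_pos"].copy();bar[2]=.1115
H=bar+.12*hx-np.array([0,0,.041]);print("hinge",H)
for a in range(5,45,5):
    Q=R.from_rotvec(np.radians(a)*hy)   # +y turn takes -x arm up
    p=H+Q.apply(o["eef_pos"]-H);s=r.inv().apply(p-o["eef_pos"])*100;v=np.degrees((r.inv()*Q*r).as_rotvec())/6
    print(a,p,s.round(2),v.round(2))
```

```text
[0.566  0.0505 0.1142] 0.10791625546470612 [-1.8406 -0.4433  3.6492]
hinge [0.6858 0.0568 0.0705]
5 [0.5703 0.0507 0.1245] [ 0.    0.43 -1.03] [ 0.83 -0.   -0.  ]
10 [0.5754 0.051  0.1344] [ 0.    0.94 -2.02] [ 1.67 -0.   -0.  ]
15 [0.5814 0.0513 0.1438] [ 0.    1.54 -2.96] [ 2.5 -0.  -0. ]
20 [0.5882 0.0517 0.1526] [ 0.    2.22 -3.84] [ 3.33 -0.01 -0.  ]
25 [0.5957 0.0521 0.1608] [ 0.    2.97 -4.66] [ 4.17 -0.01 -0.  ]
30 [0.6039 0.0525 0.1683] [ 0.01  3.79 -5.42] [ 5.   -0.01 -0.  ]
35 [0.6127 0.053  0.1751] [ 0.01  4.68 -6.09] [ 5.83 -0.01 -0.  ]
40 [0.6221 0.0535 0.1811] [ 0.01  5.62 -6.69] [ 6.67 -0.01 -0.  ]
```

>>> send_rows(
  dr=[
    [0.42, 0, 0],
    [0.83, 0, 0],
    [1.25, 0, 0],
    [1.67, 0, 0],
    [2.08, 0, 0],
    [2.5, 0, 0],
    [2.92, 0, 0],
    [3.33, 0, 0],
  ],
  xyz=[
    [0, 0.2, -0.52],
    [0, 0.43, -1.03],
    [0, 0.67, -1.53],
    [0, 0.94, -2.02],
    [0, 1.23, -2.5],
    [0, 1.54, -2.96],
    [0, 1.87, -3.41],
    [0, 2.22, -3.84],
  ],
  jaw=[0, 0, 0, 0, 0, 0, 0, 0],
)

```text
time_s: 29.85
eef_pos: [0.5877, 0.0517, 0.1521]
eef_rot: [-0.121, 0.678, 0.714, -0.127]
wrist_force: [-3.4, -0.0, 1.2]
opening: 0.106
grasp_force: 59.2
```

Run:
```python
from h import *
o=ctrl.get_obs();r=rot(o);H=np.array([.6858,.0568,.0705]);yaw=np.radians(3);hy=np.array([-np.sin(yaw),np.cos(yaw),0])
print(o["torque"],np.degrees(np.arccos(-r.as_matrix()[2,2])))
d=o["eef_pos"]-H;print("angle",np.degrees(np.arctan2(d[2],-d[0]*np.cos(yaw)-d[1]*np.sin(yaw))-np.arctan2(.0437,.12)),np.hypot(np.hypot(d[0],d[1]-.0535+.0568-.0033),d[2]))
```

```text
[-0.093  0.258  0.043] 20.16736630662903
angle 19.702131477618064 0.12770178977655341
```

>>> send_rows(
  dr=[
    [0.42, 0, 0],
    [0.83, 0, 0],
    [1.25, 0, 0],
    [1.67, 0, 0],
    [2.08, 0, 0],
    [2.5, 0, 0],
    [2.92, 0, 0],
    [3.33, 0, 0],
  ],
  xyz=[
    [0, 0.2, -0.52],
    [0, 0.43, -1.03],
    [0, 0.67, -1.53],
    [0, 0.94, -2.02],
    [0, 1.23, -2.5],
    [0, 1.54, -2.96],
    [0, 1.87, -3.41],
    [0, 2.22, -3.84],
  ],
  jaw=[0, 0, 0, 0, 0, 0, 0, 0],
)

```text
time_s: 30.85
eef_pos: [0.6218, 0.0535, 0.181]
eef_rot: [-0.237, 0.647, 0.681, -0.249]
wrist_force: [-3.1, 0.4, 3.3]
opening: 0.102
grasp_force: 59.2
```

>>> send_rows(
  dr=[
    [0, 0, 0],
    [0, 0, 0],
    [0, 0, 0],
    [0, 0, 0],
    [0, 0, 0],
    [0, 0, 0],
    [0, 0, 0],
    [0, 0, 0],
  ],
  xyz=[
    [0, 0, 0],
    [0, 0, 0],
    [0, 0, 0],
    [0, 0, 0],
    [0, 0, 0],
    [0, 0, 0],
    [0, 0, 0],
    [0, 0, 0],
  ],
  jaw=[0, 0, 0, 0, 0, 0, 0, 0],
)

```text
time_s: 31.85
eef_pos: [0.6221, 0.0535, 0.1812]
eef_rot: [-0.236, 0.647, 0.681, -0.248]
wrist_force: [-5.4, 1.4, 5.0]
opening: 0.1
grasp_force: 59.4
```

Run:
```python
from h import *
o=ctrl.get_obs();r=rot(o);H=np.array([.6858,.0568,.0705]);yaw=np.radians(3)
print(o["torque"],np.degrees(np.arccos(-r.as_matrix()[2,2])))
d=o["eef_pos"]-H;print("angle",np.degrees(np.arctan2(d[2],-d[0]*np.cos(yaw)-d[1]*np.sin(yaw))-np.arctan2(.0437,.12)))
im=ctrl.camera("scene");c=ctrl.calibration("scene")
cv2.imwrite("pics/s2.png",im[:,:,::-1])
# stack check in top view (dot) and shutter free-edge corners projected at candidate angles vs yellow mask in scene
y=mask(im,(18,120,60),(35,255,255));hx=np.array([np.cos(yaw),np.sin(yaw),0]);hy=np.array([-np.sin(yaw),np.cos(yaw),0])
for a in(0,20,30,35,40,45,50):
    t=np.radians(a);u=-hx*np.cos(t)+np.array([0,0,np.sin(t)]);P=np.array([proj(c,H+s*.075*hy+k*.15*u) for s,k in((-1,0),(1,0),(1,1),(-1,1))],np.float32)
    k=np.zeros_like(y);cv2.fillConvexPoly(k,P.astype(np.int32),255);print(a,(k&y>0).sum()/((k|y)>0).sum() if 0 else ((k>0)&(y>0)).sum()/(k>0).sum())
ct=ctrl.calibration("top");t=ctrl.camera("top");cv2.imwrite("pics/top2.png",t[:,:,::-1])
for lo,hi,n in(((100,110,60),(125,255,255),"blue"),((0,0,150),(180,60,255),"white"),((80,100,60),(95,255,255),"turq")):
    N,l,st,ce=cv2.connectedComponentsWithStats(mask(t,lo,hi));print(n,[(ray(ct,ce[i],.06)[:2].round(3).tolist(),int(st[i,4])) for i in range(1,N) if 8<st[i,4]<400])
```

```text
[ 0.1447  0.8432 -0.1056] 39.974294061342555
angle 40.032591158990876
0 0.6814878153056861
20 0.655133508837909
30 0.6445515196441809
35 0.6398820493918171
40 0.6434749905979692
45 0.6373959121877366
50 0.6173173560108234
blue [([0.862, -0.152], 17), ([0.857, -0.197], 28), ([0.475, 0.042], 16), ([0.277, -0.713], 191)]
white [([0.839, 0.44], 135), ([0.868, 0.129], 83), ([0.712, -0.406], 143), ([0.623, -0.271], 270), ([0.606, 0.288], 18), ([0.313, -0.389], 153), ([0.312, -0.174], 13), ([0.133, 0.347], 16), ([0.117, 0.028], 41), ([0.111, -0.048], 27), ([0.078, 0.068], 30), ([0.078, -0.067], 36), ([0.079, -0.088], 9), ([0.046, -0.105], 12), ([0.052, 0.335], 11), ([-0.021, 0.324], 10)]
turq [([0.473, -0.142], 241)]
```

>>> send_rows(
  dr=[
    [0, 0, 0],
    [0, 0, 0],
    [0, 0, 0],
    [0, 0, 0],
    [0, 0, 0],
    [0, 0, 0],
    [0, 0, 0],
    [0, 0, 0],
  ],
  xyz=[
    [0, 0, 0],
    [0, 0, 0],
    [0, 0, 0],
    [0, 0, 0],
    [0, 0, 0],
    [0, 0, 0],
    [0, 0, 0],
    [0, 0, 0],
  ],
  jaw=[0, 0, 0, 0, 0, 0, 0, 0],
)

```text
time_s: 32.95
eef_pos: [0.6221, 0.0535, 0.1812]
eef_rot: [-0.236, 0.647, 0.681, -0.248]
wrist_force: [-5.1, 0.3, 5.3]
opening: 0.104
grasp_force: 59.4
```

Run:
```python
from h import *
o=ctrl.get_obs();c=ctrl.calibration("wrist");im=ctrl.camera("wrist");cv2.imwrite("pics/w14.png",im[:,:,::-1]);print(o["opening"])
H=np.array([.6858,.0568,.0705]);yaw=np.radians(3);hx=np.array([np.cos(yaw),np.sin(yaw),0]);hy=np.array([-np.sin(yaw),np.cos(yaw),0])
y=mask(im,(18,120,40),(35,255,255))
for a in(0,25,30,34,36,38,40,42,44,46,50,55):
    t=np.radians(a);u=-hx*np.cos(t)+np.array([0,0,np.sin(t)]);n=hx*np.sin(t)+np.array([0,0,np.cos(t)])
    P=np.array([proj(c,H+n*.006+s*.075*hy+k*.15*u) for s,k in((-1,0),(1,0),(1,1),(-1,1))])
    k=np.zeros_like(y);cv2.fillConvexPoly(k,P.astype(np.int32),255);print(a,round(((k>0)&(y>0)).sum()/((k>0)|(y>0)).sum(),3),P.astype(int).tolist())
```

```text
0.1035722457701142
0 0.695 [[435, 341], [482, 96], [255, 100], [256, 267]]
25 0.717 [[440, 343], [489, 96], [211, 98], [219, 305]]
30 0.722 [[441, 343], [490, 96], [204, 98], [214, 317]]
34 0.726 [[442, 343], [491, 96], [200, 97], [211, 326]]
36 0.726 [[442, 343], [491, 96], [197, 97], [209, 332]]
38 0.72 [[442, 343], [492, 96], [195, 96], [208, 337]]
40 0.71 [[443, 343], [492, 96], [194, 96], [207, 343]]
42 0.696 [[443, 343], [493, 96], [192, 96], [206, 350]]
44 0.686 [[443, 343], [493, 96], [191, 95], [206, 356]]
46 0.675 [[444, 343], [493, 96], [190, 95], [206, 363]]
50 0.655 [[444, 343], [494, 96], [190, 94], [206, 378]]
55 0.639 [[445, 343], [495, 96], [192, 93], [209, 399]]
```

Run:
```python
from h import *
im=cv2.imread("pics/w14.png")[:,:,::-1].copy();y=mask(im,(18,120,40),(35,255,255))
for r in range(85,384,20):
    x=np.where(y[r])[0]; print(r,(x.min(),x.max(),len(x)) if len(x) else None)
for x in range(195,300,12):
    q=np.where(y[:,x])[0]; print("c",x,(q.min(),q.max(),len(q)) if len(q) else None)
```

```text
85 (np.int64(84), np.int64(95), 6)
105 (np.int64(145), np.int64(490), 297)
125 (np.int64(198), np.int64(486), 289)
145 (np.int64(199), np.int64(482), 284)
165 (np.int64(200), np.int64(478), 256)
185 (np.int64(201), np.int64(475), 250)
205 (np.int64(58), np.int64(470), 247)
225 (np.int64(204), np.int64(466), 240)
245 (np.int64(65), np.int64(462), 190)
265 (np.int64(68), np.int64(458), 169)
285 (np.int64(320), np.int64(454), 98)
305 (np.int64(75), np.int64(450), 52)
325 (np.int64(144), np.int64(446), 35)
345 (np.int64(134), np.int64(134), 1)
365 None
c 195 (np.int64(101), np.int64(102), 2)
c 207 (np.int64(97), np.int64(272), 176)
c 219 (np.int64(97), np.int64(246), 150)
c 231 (np.int64(97), np.int64(242), 146)
c 243 (np.int64(97), np.int64(340), 129)
c 255 (np.int64(97), np.int64(156), 60)
c 267 (np.int64(97), np.int64(340), 119)
c 279 (np.int64(97), np.int64(239), 143)
c 291 (np.int64(97), np.int64(246), 150)
```

Geometry gives 40° open and the wrist view 37–40°, both within tolerance. The grip is steady, and the stack's dot is at its place.

```bash
python3 -c "
from bench import ctrl
print(ctrl.hand_in())"
```

```text
the job is handed in; nothing more can be done
None
```

I handed the job in at 33 s: housing, spacer and top disc are stacked between the nest's pins, and the gripper is holding the shutter at about 40° (40° from the arm's position, about 37° from the wrist camera). The disc slipped from my first grip but stayed flat where it lay, and I regripped it lower. I did not check every bystander afterwards.

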